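Latch the lamp hatch of the microscope light source

TASK

Close the lamp hatch on top of the microscope's light-source box: lower it onto its rubber seal, then press it down gently but firmly with the wing knob held and turn the knob clockwise, up to its stop, so that the tongue underneath swings in under the frame edge and keeps the hatch down when you let go. Do not crush the seal, do not force the knob when the tongue is still catching on the frame edge (press a little more instead), and leave the other things on the bench where they are.

Things in the scene. Friction and masses are not known exactly. Their poses are not given: they have to be found in the camera images.
- housing: Light-source box, fixed on the bench: white metal, 180 (x) x 170 (y) mm, walls 80 mm high, open on top under the hatch. Origin: centre of its underside, on the bench; z up; front faces its own -x, roughly to the robot. In its frame the hatch's hinge line runs along y at x = 80, z = 89 mm. Hatch panel, tongue and box do not touch except at the seal and the frame strip along the front edge.
- frame_edge (a point): Nominal place of the frame edge: middle of the lower inner edge of the 5 mm thick steel strip along the box's front (box frame x = -68, z = 81 mm). The tongue must go under it. The strip, with the seal on it, was set by hand: its real height is up to 5.5 mm above or below this and is not measured; it has to be felt.
- seal_top (a point): Nominal place of the untouched top of the springy rubber seal on the strip (box frame x = -79, z = 90.8 mm), 9.8 mm above the strip's underside; real height up to 5.5 mm off, together with the strip. It pushes back 5.5 N per mm over 4.6 mm; more than 20 N on it crushes it. 24 N down on the knob puts 20 N on the seal.
- hatch (a joint): Hinge of the hatch, rad: 0 = panel level, grows as it opens upward (front edge rises and moves to the rear). Starts open at 0.4 to 0.75 and stays at any angle (friction 0.24 N m, a few N at the front edge). Lying loose on the seal it reads about 0.011 +-0.043; latched about 0 +-0.043; below 0.05 with the knob turned it is held down.
- hatch_hinge (a point): Middle of the hatch's hinge line, level with the panel's underside. Its axes turn with the hatch: -x along the panel to the free front edge, y along the hinge, z out of the outer face.
- panel_edge (a point): Middle of the free front edge of the hatch, on its outer face. The areas of the panel beside the knob are free to push on.
- panel: The hatch: plain bare-aluminium panel 170 mm long (hinge to front edge) x 150 mm wide x 5 mm thick, 0.2 kg with knob a little more. Origin on the hinge line, axes as hatch_hinge.
- knob (a joint): Wing knob, rad: 0 = wing parallel to the hinge, tongue clear of the frame; grows clockwise seen from above to the stop at 1.5, where the wing points to the front edge and the tongue lies under the strip; above 1.2 is latched. Starts at 0.03 to 0.3; friction 0.06 N m. Near 0.5 the tongue meets the strip: with the panel too high it catches. 16 to 20 N down on the knob lets it pass.
- tongue: Steel tongue under the hatch on the knob's shaft, turning with the wing. Origin on the knob's axis at the panel's outer face; the tongue lies along its own -y, reaching 31 mm from the axis, 10 mm wide, 8 mm thick, square-edged, its upper face 8 mm under the panel's underside (z = -13 mm). More than 20 N on it from the frame as it comes in is forcing it. Turned before the hatch is down it only lands on top of the strip.
- wing_top (a point): Centre of the wing's top, on the knob's axis (panel's centre line, 130 mm from the hinge). Plastic: grey round flange 48 mm across, 6 mm high on the panel, with an upright black wing on it 46 mm long, 10 mm thick, 25 mm tall (this point is 31 mm above the panel's outer face). Site's y axis along the wing, x across it, z outward along the axis.
- eyepiece: Bystander: black eyepiece standing left of the box (seen from the robot), 34 mm across, 56 mm tall. Origin at its foot.
- jar: Bystander: clear jar with white cap standing right of the box, 48 mm across, 55 mm tall. Origin at its foot.
- mouse: Bystander: black computer mouse, 100 x 58 x 34 mm. Origin at its underside.
- slide_box: Bystander: grey slide box 100 x 85 x 35 mm. Origin at its underside.
- dish: Bystander: shallow glass dish, 90 mm across, 15 mm high. Origin at its underside.
- driver: Bystander: screwdriver lying on the bench.
- objective: Bystander: steel microscope objective standing on the bench, 28 mm across, 42 mm tall. Origin at its foot.

How it is judged (in metres and radians):
On the way, in this order (a step that is already met when the one before it is completed fails the run):
1. the hatch is swung down to its seal with the tongue not yet turned in (value of joint hatch below 0.075 rad and value of joint knob below 0.6 rad), for 0.2 s.
2. with the hatch held down, the knob is turned so that the tongue is under the frame edge (value of joint hatch below 0.05 rad and value of joint knob above 1.2 rad), for 0.2 s.
At the end, for the whole second after the job is handed in: The hatch is at rest, let go, and held down by its tongue: hatch joint below 0.05 rad and the knob turned to more than 1.2 rad of its 1.5 (all of step 2 and velocity of joint hatch between -0.05 and 0.05 rad/s); the robot touches nothing.
It fails at once if the panel is pressed on the seal with more than 20 N (contact force between panel and housing above 20 N).
It fails at once if the knob is forced: before the tongue is in (knob below 0.8 rad) it presses on the frame edge with more than 20 N (contact force between tongue and housing above 20 N and value of joint knob below 0.8 rad).
It fails at once if another thing on the bench is moved by more than 15 mm (distance of any of eyepiece, jar, mouse, slide_box, dish, driver, objective from where it was at the start of the episode above 0.015 m).
It also fails if it takes over 48 s, if anything falls off the work surface, if the arm or the gripper's body presses on something with over 40 N, if the wrist force passes 120 N, or if a joint passes its speed limit or range.

ROBOT

A 6-joint arm with a two-finger parallel gripper is mounted at the origin on the work surface. World frame = base frame: x ahead of the robot, y to its left, z up, the work surface at z = 0. Lengths are in mm, angles in rad, forces in N, time in s.
With the tool pointing down it reaches from about 275 to 750 mm from the base axis. Payload 10.2 kg.
Tool frame: the origin (TCP) lies between the finger pads; the fingertips stand 17 mm ahead of it and the grasp point (between the pads) lies 2 mm behind it (tips_ahead is the distance from the TCP to the fingertips, in mm); z points along the fingers, y is the line along which they close (so a half turn about z gives the same grasp; the last joint's range is limited). The gripper opens to 85 mm and grips with 20 to 120 N. Pads are 22 mm wide; open, the fingers measure 114 mm over their backs; the gripper's body (76 mm by 85 mm) begins 54 mm behind the grasp point. The pads swing forward as they close: fully open they stand 13 mm farther back than shut.
Start: joints at [-1.45, 0.313, 1.498, -0, 1.331, -0.223], TCP at [176.948, -494.288, 248.294] pointing down, gripper open.
Joint ranges: [-2.94, 2.94], [-0.97, 2.17], [0.19, 2.56], [-1.23, 4.37], [0.02, 3.11], [-2.88, 2.88]. Speed limits (rad/s): [2.39, 2.39, 3.01, 3.14, 3.14, 3.14].

INTERFACE

Orientations are given as a unit quaternion [w, x, y, z].
In Python, from rig import sense, capture, finish_job, boxes_of, tips_ahead gives the robot as it stands.
- The arm moves only by the tool drive_tool, never from a script. Its argument "commands" is text: rows parted by semicolons, each of 7 numbers parted by spaces: the shift along the world's x, y, z in units of 0.1 m (1.0 is 0.1 m), then the turn, a rotation vector about the world's x, y, z in units of pi/4 rad (1.0 is pi/4 rad), then the opening in per cent of the stroke, from 0 (shut) to 100 (fully open). A call has 1 to 20 rows; each row shifts and turns the commanded pose from where the row before left it; what a row does not reach is not made up. A row lasts 1/12 s, in which the tool goes at most 41.7 mm and 7.16 degrees, less where a joint would pass 70% of its speed; a pose out of reach is approached as far as the arm can. A call with a number of a shift or a turn outside -1 to 1 is refused whole. A call with a gripper value outside its range is refused whole. The fingers move at their own pace and stop on an object; "force" is the grip in N (left out, the last holds). Time passes only in rows, so rows that do not move let the fingers close. It gives the time, the measured TCP pose, the force, the opening and the grip force at its end, in the units of the state.
- sense(): the state, without advancing time (a new reading comes with each control period).
- capture(name): name is "side" or "top" or "wrist"; returns a dict with "pixels" (400x640x3 uint8, blue, green, red), "fov_y" (degrees; the focal length in pixels is half the picture's height over the tangent of half this angle, whatever the lens; pixels are square), "cx", "cy" (the principal point, pixels), "position" and "attitude" of the camera in the world; the wrist camera has in their place "tool_from_camera" (4x4, takes a point from camera to tool coordinates, whose origin is the TCP and whose axes are the flange's). Camera axes: x right, y down, z forward; pixel columns grow to the right and rows downward; lengths in mm; the calibration is good to about 2 mm. A picture is of the moment at which its call begins: read the wrist's pose just before it. There is no depth.
- finish_job(): hands the job in; it is judged then, once.
Trained networks look in a picture, given as the dict that the camera call returned (one of the last four; its "shot" number tells which), for a name from the list of things; names that differ only in an ending like _2 or _b are one class to them, and where a whole thing is asked for, a point or a joint stands for the part that bears it (a point fixed in the world has none). Each returns a list of dicts, best first, with "confidence" (0 to 1); they miss things now and then, are a little off and sometimes report something else, mostly with a low value. They report only what shows in the picture. A call takes as long as a camera call.
- boxes_of(picture, name): "position" ([column, row] in pixels, amid what is visible of it).
The state is a dict: "time_s": time; "joints": joint angles; "dq": joint speeds; "tau": joint torques, N m; "eef_pos": TCP position; "ee_rot": TCP orientation; "force": force on the tool from outside, world axes, zero at the start; "wrist_torque": the same for the moment, N m; "grip_width": opening from 0.0 (shut) to 1.0 (fully open); "grip_force": force on a finger pad.
Only numpy, scipy, OpenCV 4.12 (cv2) and the standard library are available. Lean on these libraries where they do the work, as an engineer would, in place of code of your own. Each camera call takes 0.05 s, during which the arm holds its last target. There are 200 camera calls.

## Working session

There is one attempt and no reset: what is moved stays moved. The work goes in short steps, Python scripts to look and compute and a tool call to move; the robot and the scene stay as the last step left them, time stands still between calls to the robot, and variables do not carry over. Pictures are saved under pics/ and viewed, at most 10 in all, crops included, and the job is handed in when it is done.

Besides the shell and the picture viewer there is one more tool, called after "Emit:" by a JSON object that holds its "method" and its "body", one argument or row to a line. drive_tool: Moves the arm, as the interface text tells. Shifts and turns lie within -1 to 1; 1 stands for 0.1 m of shift or pi/4 rad of turn. Its arguments: {"type":"object","properties":{"commands":{"type":"string"},"force":{"type":"number"}},"required":["commands"]}

```bash
ls; mkdir -p pics; cat > h.py <<'E'
import numpy as np,cv2
from scipy.spatial.transform import Rotation as R
from rig import *
def rot(q): return R.from_quat([q[1],q[2],q[3],q[0]]).as_matrix()
def cam(p,s=None):
    f=200/np.tan(np.radians(p['fov_y'])/2)
    if 'position' in p:
        a=np.array(p['attitude']); M=a if a.shape==(3,3) else rot(a); return f,p['cx'],p['cy'],M,np.array(p['position'])
    T=np.array(p['tool_from_camera']); W=rot(s['ee_rot'])
    return f,p['cx'],p['cy'],W@T[:3,:3],W@T[:3,3]+np.array(s['eef_pos'])
def ray(c,u): 
    d=c[3]@np.array([(u[0]-c[1])/c[0],(u[1]-c[2])/c[0],1]); return c[4],d/np.linalg.norm(d)
def proj(c,P):
    q=c[3].T@(np.array(P)-c[4]); return np.array([c[1]+c[0]*q[0]/q[2],c[2]+c[0]*q[1]/q[2]])
def atz(c,u,z):
    o,d=ray(c,u); return o+d*(z-o[2])/d[2]
def tri(rs):
    A=sum(np.eye(3)-np.outer(d,d) for o,d in rs); b=sum((np.eye(3)-np.outer(d,d))@o for o,d in rs)
    return np.linalg.solve(A,b)
E
python3 - <<'E'
from h import *
s=sense(); print(s)
for n in ['side','top']:
    p=capture(n); c=cam(p); print(n,{k:v for k,v in p.items() if k!='pixels'})
    cv2.imwrite(f'pics/{n}0.png',p['pixels'])
    for t in ['housing','wing_top','panel','knob','eyepiece','jar','panel_edge','hatch_hinge']:
        try: print(t,[(np.round(b['position']),round(b['confidence'],2)) for b in boxes_of(p,t)[:2]])
        except Exception as e: print(t,e)
E
```

```text
pics
{'time_s': 0.0, 'joints': array([-1.45039556e+00,  3.13451286e-01,  1.49845684e+00, -1.47299515e-05,
        1.33100592e+00, -2.23377423e-01]), 'dq': array([-3.84506033e-04, -9.30778299e-05,  1.11865843e-03,  8.43573439e-04,
       -2.25230436e-04, -2.10746550e-04]), 'tau': array([-2.04848066e-04, -4.12262249e+01, -2.59740901e+01, -2.14101678e-04,
        4.10959430e-03,  2.33739718e-05]), 'eef_pos': array([ 176.91573833, -494.03330464,  247.72696972]), 'ee_rot': array([-6.60191997e-04,  9.85262892e-01,  1.71045599e-01,  2.68596702e-05]), 'force': array([ 0.40623222,  0.19567764, -0.29892352]), 'wrist_torque': array([ 0.03582136, -0.04492807,  0.03780993]), 'grip_force': 0.0, 'grip_width': 1.0039019559379077}
side {'fov_y': 42.04124885842522, 'cx': 316.71916682040705, 'cy': 190.57212560627318, 'position': array([   12.35199758, -1122.45714798,  1528.91397662]), 'attitude': array([-0.34497148,  0.91324774, -0.20260825,  0.07696191]), 'shot': 1}
housing [(array([344., 214.]), 0.61), (array([381., 328.]), 0.24)]
wing_top [(array([349., 198.]), 0.47)]
panel [(array([346., 200.]), 0.91)]
knob [(array([343., 198.]), 0.63)]
eyepiece []
jar [(array([372., 243.]), 0.6)]
panel_edge [(array([353., 197.]), 0.88), (array([347., 294.]), 0.43)]
hatch_hinge [(array([349., 196.]), 0.98), (array([343., 214.]), 0.75)]
top {'fov_y': 56.41143188214615, 'cx': 322.55305732906373, 'cy': 200.22795705409678, 'position': array([ 430.68498033,  -11.91869191, 1180.45976521]), 'attitude': array([ 0.0482238 , -0.70475337,  0.70653075, -0.0425612 ]), 'shot': 2}
housing [(array([350., 187.]), 0.87)]
wing_top [(array([355., 192.]), 0.46)]
panel [(array([351., 178.]), 0.57)]
knob [(array([355., 193.]), 0.5)]
eyepiece [(array([304., 189.]), 0.65)]
jar [(array([394., 175.]), 0.67)]
panel_edge [(array([351., 180.]), 0.82), (array([189., 188.]), 0.56)]
hatch_hinge [(array([352., 180.]), 0.93)]
```

```bash
python3 - <<'E'
import cv2,numpy as np
a=cv2.imread('pics/side0.png')[140:290,260:460]; b=cv2.imread('pics/top0.png')[110:260,260:460]
cv2.imwrite('pics/c1.png',np.hstack([cv2.resize(x,None,fx=4,fy=4,interpolation=cv2.INTER_CUBIC)[:, :] for x in (a,)]))
cv2.imwrite('pics/c2.png',cv2.resize(b,None,fx=4,fy=4,interpolation=cv2.INTER_CUBIC))
E
```

```text
(no output)
```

View pics/c1.png

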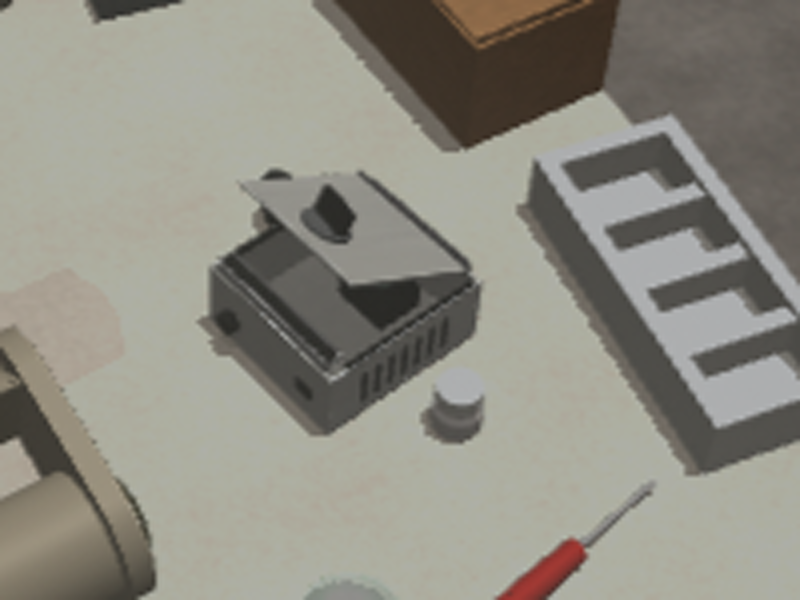

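View pics/c2.png

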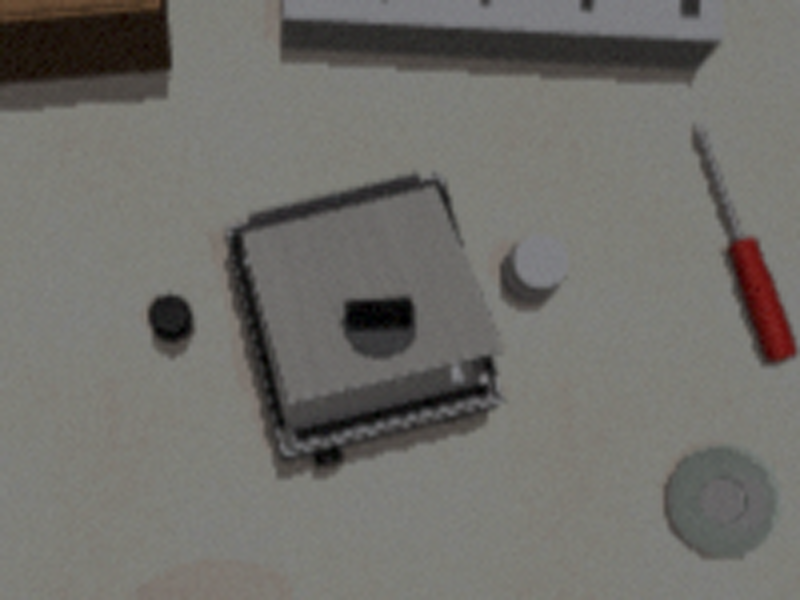

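```bash
cat > fit.py <<'E'
from h import *
from scipy.optimize import least_squares
def model(q):
    x,y,a,h,k=q
    B=R.from_euler('z',a).as_matrix(); t=np.array([x,y,0])
    H=B@R.from_euler('y',h).as_matrix(); th=t+B@np.array([80,0,89])
    return (lambda p:t+B@np.array(p,float)),(lambda p:th+H@np.array(p,float)),(lambda p:th+H@(np.array([-130,0,5])+R.from_euler('z',-k).as_matrix()@np.array(p,float)))
E
cat > f0.py <<'E'
from fit import *
import pickle
from rig import *
cs=cam(capture('side'));ct=cam(capture('top'));pickle.dump((cs,ct),open('cams.pkl','wb'))
S=lambda u,v:np.array([260+u/4,140+v/4]);T=lambda u,v:np.array([260+u/4,110+v/4])
D=[(ct,'h',(-170,75,5),T(290,402)),(ct,'h',(-170,-75,5),T(498,352)),
(ct,'k',(0,23,31),T(345,312)),(ct,'k',(0,-23,31),T(411,312)),
(ct,'b',(-90,85,84),T(285,448)),(ct,'b',(-90,-85,84),T(497,400)),(ct,'b',(90,85,82),T(235,230)),(ct,'b',(90,-85,82),T(437,178)),
(cs,'h',(-170,75,5),S(240,182)),(cs,'h',(-170,-75,5),S(352,283)),(cs,'h',(0,-75,5),S(470,270)),(cs,'h',(0,75,5),S(362,175)),
(cs,'k',(0,23,31),S(323,186)),(cs,'k',(0,-23,31),S(352,212)),
(cs,'b',(-90,85,84),S(212,268)),(cs,'b',(-90,-85,84),S(330,372)),(cs,'b',(-90,-85,0),S(325,432)),(cs,'b',(90,-85,82),S(480,283))]
def res(q,w=0):
    m=dict(zip('bhk',model(q))); return np.concatenate([proj(c,m[f](p))-u for c,f,p,u in D])
r=least_squares(res,[500,-90,0.2,.6,.15],loss='soft_l1');print(r.x);print(np.round(r.fun.reshape(-1,2),1).tolist())
b,h,k=model(r.x)
for p in [(-150,50,5),(-150,-50,5),(-130,0,36)]: print(p,h(p))
x=r.x.copy();x[3]=0;print('closed',[model(x)[1](p).round(1) for p in [(-150,50,5),(-150,-50,5),(-130,0,36)]])
print(tips_ahead if not callable(tips_ahead) else tips_ahead())
E
python3 f0.py
```

```text
[ 6.11516770e+02 -8.73329174e+01  2.37462944e-01  5.42211800e-01
  1.73131154e-01]
[[-0.6, -0.3], [1.3, -0.9], [-0.3, -1.7], [0.3, -3.5], [-1.0, 1.2], [2.0, -0.4], [-2.8, -2.3], [1.4, -2.5], [-1.1, 0.2], [-0.9, 1.2], [-0.6, 0.1], [-1.2, -0.4], [-0.3, 0.1], [-0.4, 1.5], [-1.7, -1.4], [-0.6, 2.3], [-0.3, 1.3], [0.0, -0.4]]
(-150, 50, 5) [555.13783744 -49.53466001 170.68761894]
(-150, -50, 5) [ 578.66158996 -146.72845131  170.68761894]
(-130, 0, 36) [599.09843693 -90.33851882 186.92063467]
closed [array([531.7, -55.2,  94. ]), array([ 555.2, -152.4,   94. ]), array([562.9, -99.1, 125. ])]
17.0
```

Emit:
{"method": "drive_tool", "body": {
  "commands": "0.205 0.262 0.033 0 0 0.103 0;0.205 0.262 0.033 0 0 0.103 0;0.205 0.262 0.033 0 0 0.103 0;0.205 0.262 0.033 0 0 0.103 0;0.205 0.262 0.033 0 0 0.103 0;0.205 0.262 0.033 0 0 0.103 0;0.205 0.262 0.033 0 0 0.103 0;0.205 0.262 0.033 0 0 0.103 0;0.205 0.262 0.033 0 0 0.103 0;0.205 0.262 0.033 0 0 0.103 0;0.205 0.262 0.033 0 0 0.103 0;0.205 0.262 0.033 0 0 0.103 0;0.205 0.262 0.033 0 0 0.103 0;0.205 0.262 0.033 0 0 0.103 0;0.205 0.262 0.033 0 0 0.103 0;0.205 0.262 0.033 0 0 0.103 0;0 0 0 0 0 0 0"
}}

```text
time_s: 2.42
eef_pos: [507.1, -71.3, 301.4]
ee_rot: [0.0, 0.68, 0.733, 0.001]
force: [0.1, -0.9, 1.1]
grip_width: -0.007
grip_force: 0.0
```

```bash
python3 - <<'E'
from fit import *
s=sense();p=capture('wrist');c=cam(p,s)
print(s['time_s'],s['eef_pos'],s['ee_rot'],s['force'],s['grip_width'],p['tool_from_camera'])
im=p['pixels'].copy()
q=[611.5,-87.3,.2375,.542,.173]
b,h,k=model(q)
for f,ps in [(h,[(-170,75,5),(-170,-75,5),(0,-75,5),(0,75,5)]),(k,[(0,23,31),(0,-23,31)]),(b,[(-90,85,84),(-90,-85,84)])]:
    for P in ps:
        u=proj(c,f(P)); print(P,u.round()); cv2.circle(im,tuple(int(v) for v in u),4,(0,0,255),1)
cv2.imwrite('pics/w1.png',im)
E
```

```text
2.4167 [507.12112797 -71.31255251 301.44650872] [2.68638680e-04 6.79766539e-01 7.33428012e-01 8.55279848e-04] [ 0.05066252 -0.88637672  1.05366461] -0.0069498974127124285 [[-8.24182653e-04 -9.62699948e-01 -2.70570011e-01  6.77498311e+01]
 [ 9.99999523e-01 -6.51452867e-04 -7.28198287e-04 -5.32943436e-02]
 [ 5.24772844e-04 -2.70570482e-01  9.62700025e-01 -1.26086189e+02]
 [ 0.00000000e+00  0.00000000e+00  0.00000000e+00  1.00000000e+00]]
(-170, 75, 5) [355. 155.]
(-170, -75, 5) [375. 308.]
(0, -75, 5) [479. 248.]
(0, 75, 5) [477. 125.]
(0, 23, 31) [425. 205.]
(0, -23, 31) [422. 256.]
(-90, 85, 84) [321. 141.]
(-90, -85, 84) [342. 272.]
```

View pics/w1.png

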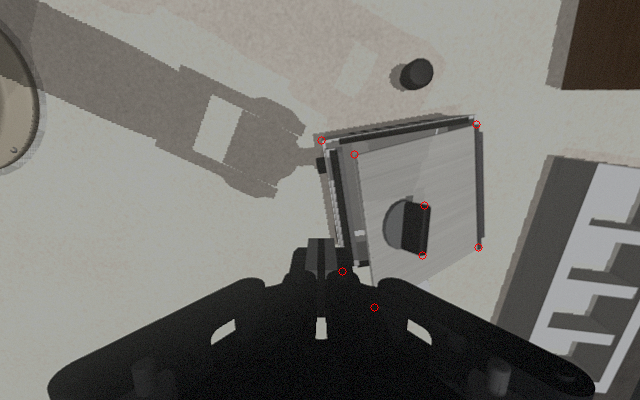

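Emit:
{"method": "drive_tool", "body": {
  "commands": "0.1 0.055 -0.2 0 0 0 0;0.1 0.055 -0.2 0 0 0 0;0.1 0.055 -0.2 0 0 0 0;0.08 0.05 -0.2 0 0 0 0;0 0 -0.06 0 0 0 0;0 0 0 0 0 0 0;-0.01 -0.003 -0.06 0 0 0 0;-0.02 -0.004 -0.06 0 0 0 0;-0.02 -0.004 -0.06 0 0 0 0;-0.02 -0.004 -0.06 0 0 0 0;-0.02 -0.004 -0.06 0 0 0 0"
}}

```text
time_s: 3.38
eef_pos: [533.6, -55.7, 184.9]
ee_rot: [0.0, 0.683, 0.73, 0.0]
force: [-0.5, -0.1, 1.7]
grip_width: -0.002
grip_force: 0.3
```

Emit:
{"method": "drive_tool", "body": {
  "commands": "-0.015 0 -0.06 0 0 0 0;-0.015 0 -0.06 0 0 0 0;-0.015 0 -0.06 0 0 0 0;-0.015 0 -0.06 0 0 0 0;-0.015 0 -0.06 0 0 0 0;-0.01 0 -0.06 0 0 0 0;-0.01 0 -0.06 0 0 0 0;-0.01 0 -0.06 0 0 0 0;0 0 -0.05 0 0 0 0;0 0 -0.05 0 0 0 0"
}}

```text
time_s: 4.22
eef_pos: [523.5, -55.5, 126.5]
ee_rot: [-0.0, 0.683, 0.731, -0.0]
force: [-0.0, -0.5, -0.2]
grip_width: -0.002
grip_force: 0.1
```

```bash
python3 - <<'E'
from h import *
s=sense();print(s['eef_pos'],s['force'])
for n in ['top','side','wrist']:
    p=capture(n); cv2.imwrite(f'pics/{n}1.png',p['pixels'])
a=cv2.imread('pics/side1.png')[140:290,260:460]; b=cv2.imread('pics/top1.png')[110:260,260:460]
cv2.imwrite('pics/c3.png',np.hstack([cv2.resize(x,(400,300),interpolation=cv2.INTER_CUBIC) for x in (a,b)]))
E
```

```text
[523.45151914 -55.48225969 126.53805913] [-0.02911564 -0.50152848 -0.23951194]
```

View pics/c3.png

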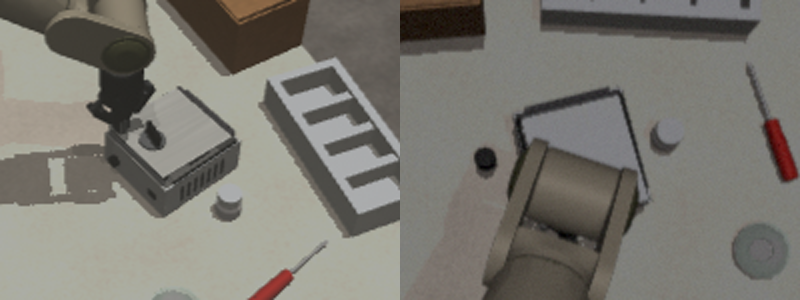

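Emit:
{"method": "drive_tool", "body": {
  "commands": "0 0 -0.03 0 0 0 0;0 0 -0.02 0 0 0 0;0 0 -0.015 0 0 0 0;0 0 -0.01 0 0 0 0"
}}

```text
time_s: 4.7
eef_pos: [523.4, -55.5, 119.4]
ee_rot: [-0.0, 0.683, 0.73, -0.0]
force: [-0.7, -0.9, 0.3]
grip_width: -0.0
grip_force: 0.1
```

Emit:
{"method": "drive_tool", "body": {
  "commands": "0 0 -0.01 0 0 0 0;0 0 -0.01 0 0 0 0;0 0 -0.01 0 0 0 0"
}}

```text
time_s: 4.95
eef_pos: [523.5, -55.5, 116.8]
ee_rot: [0.0, 0.683, 0.731, -0.0]
force: [-2.0, 0.8, 5.9]
grip_width: 0.002
grip_force: 3.1
```

Emit:
{"method": "drive_tool", "body": {
  "commands": "0 0 -0.01 0 0 0 0;0 0 -0.01 0 0 0 0"
}}

```text
time_s: 5.12
eef_pos: [523.4, -55.5, 115.4]
ee_rot: [0.0, 0.683, 0.731, -0.0]
force: [-5.7, 1.4, 13.6]
grip_width: -0.003
grip_force: 6.4
```

Emit:
{"method": "drive_tool", "body": {
  "commands": "0 0 0.003 0 0 0 0;0 0 0 0 0 0 0;0 0 0 0 0 0 0;0 0 0.05 0 0 0 0;0 0 0.2 0 0 0 20;-0.05 0 0.3 0 0 0 50;-0.15 -0.1 0.3 0 0 0 70;-0.15 -0.1 0.1 0 0 0 70;0 -0.1 0 0 0 0 70;0 0 0 0 0 0 70"
}}

```text
time_s: 5.95
eef_pos: [488.6, -86.9, 210.0]
ee_rot: [0.001, 0.684, 0.73, 0.0]
force: [0.5, -0.0, -0.9]
grip_width: 0.7
grip_force: 0.0
```

```bash
python3 - <<'E'
from fit import *
s=sense();p=capture('wrist');c=cam(p,s)
print(s['time_s'],s['eef_pos'],s['ee_rot'],s['force'],s['grip_width'])
im=p['pixels'].copy()
for n in ['wing_top','knob']: print(n,[(b['position'],b['confidence']) for b in boxes_of(p,n)[:2]])
q=[611.5,-87.3,.2375,.035,.173]
b,h,k=model(q)
for f,ps in [(h,[(-170,75,5),(-170,-75,5),(0,-75,5),(0,75,5)]),(k,[(5,23,31),(5,-23,31),(-5,23,31),(-5,-23,31)])]:
    for P in ps:
        u=proj(c,f(P)); print(P,f(P).round(1),u.round()); cv2.circle(im,tuple(int(v) for v in u),3,(0,0,255),1)
cv2.imwrite('pics/w2r.png',p['pixels']);cv2.imwrite('pics/w2.png',im)
p=capture('top'); cv2.imwrite('pics/top2.png',p['pixels'])
E
```

```text
5.95 [488.56079905 -86.87715858 210.0349135 ] [6.40029818e-04 6.83540763e-01 7.29912050e-01 1.21606389e-04] [ 0.54987162 -0.01631237 -0.93636064] 0.7003613106205937
wing_top [([412.8, 225.7], 0.64), ([473.5, 392.4], 0.61)]
knob [([408.0, 227.8], 0.61), ([472.9, 195.0], 0.33)]
(-170, 75, 5) [506.7 -35.5  99.9] [348. 143.]
(-170, -75, 5) [ 541.9 -181.3   99.9] [372. 305.]
(0, -75, 5) [ 707.1 -141.3   94. ] [553. 274.]
(0, 75, 5) [671.8   4.5  94. ] [561. 105.]
(5, 23, 31) [567.7 -75.5 129.2] [429. 207.]
(5, -23, 31) [ 570.7 -121.4  129.5] [423. 264.]
(-5, 23, 31) [557.7 -76.1 129.6] [416. 207.]
(-5, -23, 31) [ 560.7 -122.   129.8] [410. 264.]
```

View pics/w2.png

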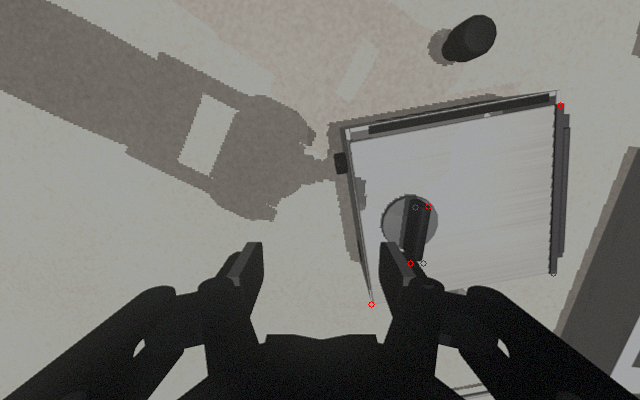

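```bash
python3 - <<'E'
import cv2
a=cv2.imread('pics/w2r.png')[175:285,360:460]
a=cv2.convertScaleAbs(a,alpha=2.0,beta=10)
cv2.imwrite('pics/c4.png',cv2.resize(a,None,fx=5,fy=5,interpolation=cv2.INTER_CUBIC))
E
```

```text
(no output)
```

View pics/c4.png

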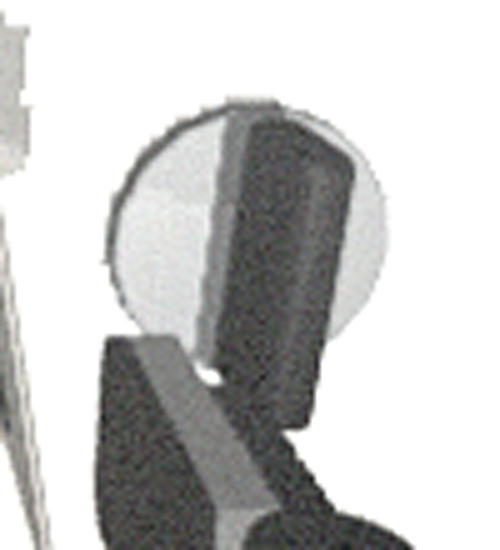

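```bash
python3 - <<'E'
from fit import *
s=sense();p=capture('wrist');c=cam(p,s)
a,b=[atz(c,u,130.) for u in [(425.6,208),(418,259.4)]]
print(a,b,(a+b)/2,np.arctan2(*(a-b)[1::-1]),'flange',atz(c,(409.6,222),105.))
M=rot(s['ee_rot']);print('toolx',np.arctan2(M[1,0],M[0,0]),s['joints'])
E
```

```text
[564.20472796 -73.75166698 130.        ] [ 565.10116317 -115.03007726  130.        ] [564.65294556 -94.39087212 130.        ] 1.59250971918658 flange [562.69329334 -93.53756294 105.        ]
toolx 1.6382846653513408 [-4.09223669e-01  2.85845724e-01  1.64183947e+00  1.38930258e-04
  1.21605978e+00 -4.76761427e-01]
```

Emit:
{"method": "drive_tool", "body": {
  "commands": "0.25 -0.025 -0.1 0 0 -0.02 60;0.25 -0.025 -0.15 0 0 -0.02 60;0.25 -0.026 -0.15 0 0 0 60;0 0 0 0 0 0 60;0 0 0 0 0 0 60"
}}

```text
time_s: 6.62
eef_pos: [563.5, -92.5, 167.9]
ee_rot: [-0.002, 0.694, 0.72, -0.001]
force: [0.9, 0.8, 0.3]
grip_width: 0.603
grip_force: 0.0
```

Emit:
{"method": "drive_tool", "body": {
  "commands": "0 -0.02 -0.1 0 0 0 60;0 0 -0.12 0 0 0 60;0 0 -0.12 0 0 0 60;0 0 -0.06 0 0 0 60;0 0 -0.01 0 0 0 60;0 0 0 0 0 0 60"
}}

```text
time_s: 7.12
eef_pos: [563.2, -95.1, 129.1]
ee_rot: [0.0, 0.694, 0.72, 0.0]
force: [-0.1, -0.0, 0.2]
grip_width: 0.603
grip_force: 0.0
```

Emit:
{"method": "drive_tool", "body": {
  "commands": "0 0 0 0 0 0 30;0 0 0 0 0 0 15;0 0 0 0 0 0 8;0 0 0 0 0 0 5;0 0 0 0 0 0 0;0 0 0 0 0 0 0",
  "force": 25
}}

```text
time_s: 7.62
eef_pos: [564.6, -95.0, 129.6]
ee_rot: [0.001, 0.694, 0.72, 0.001]
force: [6.9, 1.0, -0.5]
grip_width: 0.115
grip_force: 29.1
```

Emit:
{"method": "drive_tool", "body": {
  "commands": "0.015 0 0 0 0 0 0;0 0 -0.005 0 0 0 0;0 0 -0.005 0 0 0 0;0 0 0 0 0 0 0",
  "force": 90
}}

```text
time_s: 7.95
eef_pos: [564.6, -95.1, 128.6]
ee_rot: [-0.0, 0.694, 0.72, -0.0]
force: [-3.6, 1.9, 7.8]
grip_width: 0.086
grip_force: 93.0
```

Emit:
{"method": "drive_tool", "body": {
  "commands": "0 0 -0.007 0 0 0 0;0 0 -0.007 0 0 0 0;0 0 0 0 0 0 0"
}}

```text
time_s: 8.2
eef_pos: [564.6, -95.1, 127.9]
ee_rot: [-0.0, 0.694, 0.72, -0.0]
force: [-6.9, 0.7, 12.9]
grip_width: 0.086
grip_force: 93.8
```

Emit:
{"method": "drive_tool", "body": {
  "commands": "-0.01 0 -0.006 0 0 0 0;0 0 -0.005 0 0 0 0;0 0 0 0 0 0 0"
}}

```text
time_s: 8.45
eef_pos: [564.4, -95.1, 127.6]
ee_rot: [0.001, 0.694, 0.72, 0.0]
force: [-5.1, 2.5, 15.7]
grip_width: 0.084
grip_force: 94.2
```

Emit:
{"method": "drive_tool", "body": {
  "commands": "-0.006 0 -0.005 0 0 0 0;0 0 -0.003 0 0 0 0;0 0 0 0 0 0 0"
}}

```text
time_s: 8.7
eef_pos: [564.4, -95.1, 127.3]
ee_rot: [0.002, 0.694, 0.72, 0.001]
force: [-4.4, 3.5, 18.1]
grip_width: 0.092
grip_force: 94.5
```

Emit:
{"method": "drive_tool", "body": {
  "commands": "0 0 0 0 0 -0.08 0;0 0 0 0 0 -0.08 0;0 0 0 0 0 -0.08 0;0 0 0 0 0 0 0"
}}

```text
time_s: 9.03
eef_pos: [564.7, -95.2, 127.3]
ee_rot: [0.002, 0.76, 0.65, 0.001]
force: [-0.4, 4.1, 17.8]
grip_width: 0.084
grip_force: 94.3
```

```bash
python3 -c "
from h import *
s=sense();M=rot(s['ee_rot']);print(np.arctan2(M[1,0],M[0,0]),s['force'],s['wrist_torque'])"
```

```text
1.4149883165247454 [-0.3754666   4.06773792 17.75088865] [ 0.52836077  0.57800671 -0.07912199]
```

Emit:
{"method": "drive_tool", "body": {
  "commands": "0 0 0 0 0 -0.06 0;0 0 0 0 0 -0.06 0;0 0 0 0 0 0 0"
}}

```text
time_s: 9.28
eef_pos: [564.8, -95.2, 127.3]
ee_rot: [0.002, 0.79, 0.614, 0.002]
force: [-0.5, 1.8, 16.1]
grip_width: 0.094
grip_force: 94.2
```

Emit:
{"method": "drive_tool", "body": {
  "commands": "0 0 0 0 0 -0.06 0;0 0 0 0 0 -0.06 0;0 0 0 0 0 0 0"
}}

```text
time_s: 9.53
eef_pos: [564.9, -95.3, 127.3]
ee_rot: [0.002, 0.818, 0.576, 0.002]
force: [0.6, 1.9, 15.3]
grip_width: 0.091
grip_force: 94.1
```

```bash
cat > t.py <<'E'
from h import *
s=sense();M=rot(s['ee_rot']);print(np.arctan2(M[1,0],M[0,0]),s['eef_pos'],s['force'],s['wrist_torque'],s['joints'][5])
E
python3 t.py
```

```text
1.2273596122590846 [564.94142453 -95.27082972 127.2889827 ] [ 0.64216725  1.87002971 15.32742934] [ 0.44877778  0.20226919 -0.06749232] -0.02870972537605311
```

Emit:
{"method": "drive_tool", "body": {
  "commands": "0 0 -0.006 0 0 0 0;0 0 0 0 0 -0.05 0;0 0 0 0 0 -0.05 0;0 0 0 0 0 0 0"
}}

```text
time_s: 9.87
eef_pos: [565.1, -95.3, 127.0]
ee_rot: [0.002, 0.839, 0.544, 0.002]
force: [-0.4, 2.7, 19.4]
grip_width: 0.09
grip_force: 94.4
```

```bash
python3 t.py
```

```text
1.1492396117948542 [565.06996428 -95.32063809 127.0359175 ] [-0.35177522  2.71420269 19.43005921] [ 0.40990967  0.30351727 -0.04380794] 0.04946554996417871
```

Torque stays at friction level, so the tongue is passing; continue.

Emit:
{"method": "drive_tool", "body": {
  "commands": "0 0 0 0 0 -0.06 0;0 0 0 0 0 -0.06 0;0 0 0 0 0 -0.06 0;0 0 0 0 0 0 0"
}}

```text
time_s: 10.2
eef_pos: [565.3, -95.5, 127.1]
ee_rot: [0.002, 0.876, 0.483, 0.002]
force: [1.6, 2.7, 17.1]
grip_width: 0.094
grip_force: 94.3
```

```bash
python3 t.py
```

```text
1.0073856650463469 [565.26647556 -95.48252947 127.05355807] [ 1.56742444  2.65067476 17.08804551] [ 0.33679219  0.10204681 -0.05296337] 0.19122989830344103
```

Emit:
{"method": "drive_tool", "body": {
  "commands": "0 0 0 0 0 -0.08 0;0 0 0 0 0 -0.08 0;0 0 0 0 0 -0.08 0;0 0 0 0 0 -0.08 0;0 0 0 0 0 0 0"
}}

```text
time_s: 10.62
eef_pos: [565.6, -95.7, 127.1]
ee_rot: [0.003, 0.93, 0.369, 0.003]
force: [3.7, 0.8, 16.5]
grip_width: 0.094
grip_force: 94.1
```

Emit:
{"method": "drive_tool", "body": {
  "commands": "0 0 0 0 0 -0.08 0;0 0 0 0 0 -0.08 0;0 0 0 0 0 -0.08 0;0 0 0 0 0 -0.08 0;0 0 0 0 0 0 0"
}}

```text
time_s: 11.03
eef_pos: [565.8, -96.1, 127.2]
ee_rot: [0.003, 0.968, 0.249, 0.004]
force: [4.2, -1.0, 15.2]
grip_width: 0.098
grip_force: 93.9
```

```bash
python3 t.py
```

```text
0.5038198980200475 [565.84461494 -96.12038463 127.15470102] [ 4.21657997 -0.98268867 15.18135975] [-0.24603608 -0.42425973 -0.10455759] 0.6947223850159279
```

Emit:
{"method": "drive_tool", "body": {
  "commands": "0 0 -0.004 0 0 -0.06 0;0 0 0 0 0 -0.06 0;0 0 0 0 0 -0.06 0;0 0 0 0 0 0 0"
}}

```text
time_s: 11.37
eef_pos: [566.0, -96.4, 127.1]
ee_rot: [0.003, 0.984, 0.181, 0.004]
force: [3.7, -2.0, 17.1]
grip_width: 0.091
grip_force: 94.2
```

```bash
python3 t.py
```

```text
0.36334320015977195 [565.98225226 -96.3750425  127.1148903 ] [ 3.72788848 -1.97117616 17.13402513] [-0.42803565 -0.28942144 -0.08400734] 0.8352471493554494
```

Emit:
{"method": "drive_tool", "body": {
  "commands": "0 0 0 0 0 -0.05 0;0 0 0 0 0 -0.05 0;0 0 0 0 0 0 0"
}}

```text
time_s: 11.62
eef_pos: [566.0, -96.4, 127.1]
ee_rot: [0.003, 0.99, 0.143, 0.004]
force: [4.0, -1.5, 17.1]
grip_width: 0.086
grip_force: 94.4
```

```bash
python3 t.py
```

```text
0.28650467454176426 [565.98900876 -96.43686647 127.11538577] [ 3.95041795 -1.49471556 17.13594507] [-0.48483235 -0.3674909   0.54882999] 0.9123902707909174
```

Emit:
{"method": "drive_tool", "body": {
  "commands": "0 0 0 0 0 0.03 0;0 0 0.01 0 0 0 0;0 0 0.01 0 0 0 0;0 0 0 0 0 0 20;0 0 0 0 0 0 40;0 0 0 0 0 0 45;0 0 0.1 0 0 0 45;0 0 0.2 0 0 0 45;-0.1 0 0.3 0 0 0 45;-0.2 0 0.3 0 0 0 45;-0.2 0 0.1 0 0 0 45;-0.2 0 0 0 0 0 45;0 0 0 0 0 0 45"
}}

```text
time_s: 12.7
eef_pos: [491.2, -94.9, 227.0]
ee_rot: [0.0, 0.988, 0.155, 0.0]
force: [-0.6, -0.5, -0.2]
grip_width: 0.454
grip_force: 0.0
```

```bash
python3 t.py; python3 - <<'E'
from h import *
for n in ['side','wrist']: cv2.imwrite(f'pics/{n}9.png',capture(n)['pixels'])
a=cv2.resize(cv2.imread('pics/side9.png')[165:265,290:410],(480,400),interpolation=cv2.INTER_CUBIC)
b=cv2.imread('pics/wrist9.png')[:, 100:540]
cv2.imwrite('pics/c9.png',np.hstack([a,cv2.resize(b,(320,291))[:, :]] if 0 else [cv2.resize(a,(400,400)),cv2.resize(b,(400,400))]))
E
```

```text
0.31047428194854176 [491.2256606  -94.85880863 227.04860538] [-0.57812186 -0.52645109 -0.22553633] [0.01890487 0.00149324 0.02571739] 0.8351855809037433
```

View pics/c9.png

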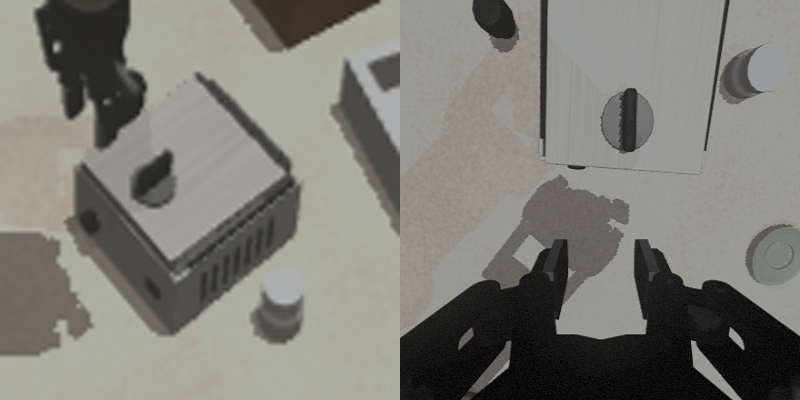

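The left half shows the hatch closed. In the right half the wing, at about (630,120), points to the front edge, and the neighbouring things stand where they were.

```bash
python3 -c "
from rig import *
print(finish_job())"
```

```text
the job is handed in; nothing more can be done
None
```

The hatch is down on its seal and the knob is turned to its stop. The last pictures show it staying closed after I let go. I handed the job in at about 13 s; no verdict came back.

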